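# Move the I/O modules to the new rail, slot for slot

## Task

The controller addresses its modules by position, so keep their order: move the four plug-in modules from the old rail with the dark grey bases to the new rail with the white bases: each goes into the slot with the same number, counted from that rail's coupler, so that the slot that is empty on the old rail stays empty on the new one too. Seat every module upright and fully down in its bay without dropping it, let go of it, and leave the tools and the pen on the bench where they lie.

Things in the scene. Friction and masses are not known exactly. Their poses are not given: they have to be found in the camera images.
- old_rail: old rail, fixed: steel plate 88 x 334 mm; grey coupler block (84 x 46, 85 mm high) at its +y end, then five dark grey bases 45 mm apart. Slot 1 is next to the coupler. Origin: on the bench under slot 3; +y along the row towards the coupler: slots 1 to 5 at x = 0, y = +90, +45, 0, -45, -90 mm. Four slots hold a module, one is empty.
- new_rail: new rail, fixed, like the old one (coupler at +y, same origin, axes and slots) but coupler and bases white, all five bays empty. A bay is a funnel: 45 x 23 mm (x, y) at its floor, 16 mm above the bench; 61 x 39 mm at its rim, 36 mm up. A foot up to 6 mm off centre slides home. A long lamp hangs 0.57 m above the bench from x = 0.68 m on: keep lifts low.
- module_yellow: loose module with yellow patch on top: light grey box 54 (x) x 30 (y) x 80 mm high, black foot 42 x 20 x 17 mm, 85 to 170 g. Origin: centre of the foot's underside, z up. Stands by its weight in a bay: origin 16, top 96 mm above the bench; lift it straight up. 15 mm gap to neighbours: grip from above across x (54 mm), upper 40 mm of its flat end faces.
- base_yellow: dark grey base 84 x 44 mm on the old rail, fixed there, in which the yellow module sits at the start; yellow coding key (9 x 17 mm, top 39 mm above the bench) on its robot-side edge. Its place along the old rail is the module's slot. Bay as on the new rail. Origin: centre of the bay, 6 mm above the bench; axes as the old rail.
- module_red: loose module with red patch on top: light grey box 54 (x) x 30 (y) x 80 mm high, black foot 42 x 20 x 17 mm, 85 to 170 g. Origin: centre of the foot's underside, z up. Stands by its weight in a bay: origin 16, top 96 mm above the bench; lift it straight up. 15 mm gap to neighbours: grip from above across x (54 mm), upper 40 mm of its flat end faces.
- base_red: dark grey base 84 x 44 mm on the old rail, fixed there, in which the red module sits at the start; red coding key (9 x 17 mm, top 39 mm above the bench) on its robot-side edge. Its place along the old rail is the module's slot. Bay as on the new rail. Origin: centre of the bay, 6 mm above the bench; axes as the old rail.
- module_green: loose module with green patch on top: light grey box 54 (x) x 30 (y) x 80 mm high, black foot 42 x 20 x 17 mm, 85 to 170 g. Origin: centre of the foot's underside, z up. Stands by its weight in a bay: origin 16, top 96 mm above the bench; lift it straight up. 15 mm gap to neighbours: grip from above across x (54 mm), upper 40 mm of its flat end faces.
- base_green: dark grey base 84 x 44 mm on the old rail, fixed there, in which the green module sits at the start; green coding key (9 x 17 mm, top 39 mm above the bench) on its robot-side edge. Its place along the old rail is the module's slot. Bay as on the new rail. Origin: centre of the bay, 6 mm above the bench; axes as the old rail.
- module_blue: loose module with blue patch on top: light grey box 54 (x) x 30 (y) x 80 mm high, black foot 42 x 20 x 17 mm, 85 to 170 g. Origin: centre of the foot's underside, z up. Stands by its weight in a bay: origin 16, top 96 mm above the bench; lift it straight up. 15 mm gap to neighbours: grip from above across x (54 mm), upper 40 mm of its flat end faces.
- base_blue: dark grey base 84 x 44 mm on the old rail, fixed there, in which the blue module sits at the start; blue coding key (9 x 17 mm, top 39 mm above the bench) on its robot-side edge. Its place along the old rail is the module's slot. Bay as on the new rail. Origin: centre of the bay, 6 mm above the bench; axes as the old rail.
- flush_cutter: blue-handled cutter, 46 x 141 x 10 mm, loose on the bench beside the rails; not to be moved. Origin: centre of its underside, length along its y.
- driver: green-handled screwdriver, 18 x 154 x 17 mm, loose on the bench beside the rails; not to be moved. Origin: centre of its underside, length along its y.
- pen: silver pen, 11 x 145 x 12 mm, loose on the bench beside the rails; not to be moved. Origin: centre of its underside, length along its y.

How it is judged:
At the end, for the whole second after the job is handed in: each module stands in the new rail's slot of the same number as its colour-keyed base's slot on the old rail: within 8 mm of the slot's centre each way, underside within 5 mm of the bay floor, upright within 0.1 rad, square to the rail within 0.2 rad, released and at rest (x of module_yellow in the frame of new_rail between -0.008 and 0.008 m and z of each of module_yellow, module_red, module_green, module_blue in the frame of new_rail below 0.021 m and angle between each of module_yellow, module_red, module_green, module_blue's own z axis and vertical below 0.1 rad and angle between the x axis of each of module_yellow, module_red, module_green, module_blue and the x axis of new_rail, either way round below 0.2 rad and linear speed of each of module_yellow, module_red, module_green, module_blue below 0.02 m/s and contact force between the fingers and module_yellow below 0.1 N and ((y of base_yellow in the frame of old_rail between 0.075 and 0.105 m and y of module_yellow in the frame of new_rail between 0.082 and 0.098 m) or (y of base_yellow in the frame of old_rail between 0.03 and 0.06 m and y of module_yellow in the frame of new_rail between 0.037 and 0.053 m) or (y of base_yellow in the frame of old_rail between -0.015 and 0.015 m and y of module_yellow in the frame of new_rail between -0.008 and 0.008 m) or (y of base_yellow in the frame of old_rail between -0.06 and -0.03 m and y of module_yellow in the frame of new_rail between -0.053 and -0.037 m) or (y of base_yellow in the frame of old_rail between -0.105 and -0.075 m and y of module_yellow in the frame of new_rail between -0.098 and -0.082 m)) and x of module_red in the frame of new_rail between -0.008 and 0.008 m and contact force between the fingers and module_red below 0.1 N and ((y of base_red in the frame of old_rail between 0.075 and 0.105 m and y of module_red in the frame of new_rail between 0.082 and 0.098 m) or (y of base_red in the frame of old_rail between 0.03 and 0.06 m and y of module_red in the frame of new_rail between 0.037 and 0.053 m) or (y of base_red in the frame of old_rail between -0.015 and 0.015 m and y of module_red in the frame of new_rail between -0.008 and 0.008 m) or (y of base_red in the frame of old_rail between -0.06 and -0.03 m and y of module_red in the frame of new_rail between -0.053 and -0.037 m) or (y of base_red in the frame of old_rail between -0.105 and -0.075 m and y of module_red in the frame of new_rail between -0.098 and -0.082 m)) and x of module_green in the frame of new_rail between -0.008 and 0.008 m and contact force between the fingers and module_green below 0.1 N and ((y of base_green in the frame of old_rail between 0.075 and 0.105 m and y of module_green in the frame of new_rail between 0.082 and 0.098 m) or (y of base_green in the frame of old_rail between 0.03 and 0.06 m and y of module_green in the frame of new_rail between 0.037 and 0.053 m) or (y of base_green in the frame of old_rail between -0.015 and 0.015 m and y of module_green in the frame of new_rail between -0.008 and 0.008 m) or (y of base_green in the frame of old_rail between -0.06 and -0.03 m and y of module_green in the frame of new_rail between -0.053 and -0.037 m) or (y of base_green in the frame of old_rail between -0.105 and -0.075 m and y of module_green in the frame of new_rail between -0.098 and -0.082 m)) and x of module_blue in the frame of new_rail between -0.008 and 0.008 m and contact force between the fingers and module_blue below 0.1 N and ((y of base_blue in the frame of old_rail between 0.075 and 0.105 m and y of module_blue in the frame of new_rail between 0.082 and 0.098 m) or (y of base_blue in the frame of old_rail between 0.03 and 0.06 m and y of module_blue in the frame of new_rail between 0.037 and 0.053 m) or (y of base_blue in the frame of old_rail between -0.015 and 0.015 m and y of module_blue in the frame of new_rail between -0.008 and 0.008 m) or (y of base_blue in the frame of old_rail between -0.06 and -0.03 m and y of module_blue in the frame of new_rail between -0.053 and -0.037 m) or (y of base_blue in the frame of old_rail between -0.105 and -0.075 m and y of module_blue in the frame of new_rail between -0.098 and -0.082 m))); the robot touches nothing.
It fails at once if a module is let go in the air (more than 30 mm above the floor of a bay, with the fingers not holding it) ((height (world z) of module_yellow above 0.046 m and contact force between the fingers and module_yellow below 0.02 N) or (height (world z) of module_red above 0.046 m and contact force between the fingers and module_red below 0.02 N) or (height (world z) of module_green above 0.046 m and contact force between the fingers and module_green below 0.02 N) or (height (world z) of module_blue above 0.046 m and contact force between the fingers and module_blue below 0.02 N)).
It fails at once if the cutter, the screwdriver or the pen on the bench is pushed more than 20 mm (distance of any of flush_cutter, driver, pen from where it was at the start of the episode above 0.02 m).
It also fails if it takes over 88 s, if anything falls off the work surface, if the arm or the gripper's body presses on something with over 40 N, if the wrist force passes 120 N, or if a joint passes its speed limit or range.

## Robot

A 6-joint arm with a two-finger parallel gripper is mounted at the origin on a cart in front of the work surface, level with it; the furniture and walls round the work are solid. World frame = base frame: x ahead of the robot, y to its left, z up, the work surface at z = 0. Lengths are in m, angles in rad, forces in N, time in s.
With the tool pointing down it reaches from about 0.35 to 0.975 m from the base axis. Payload 4.9 kg.
Tool frame: the origin (TCP) lies between the finger pads; the fingertips stand 25 mm ahead of it and the grasp point (between the pads) lies 6 mm ahead of it (manip.tcp_to_tips is the z of the fingertips in the tool frame, in m); z points along the fingers, y is the line along which they close (so a half turn about z gives the same grasp; the last joint's range is limited). The gripper opens to 85 mm and grips with 20 to 120 N. Pads are 22 mm wide; open, the fingers measure 114 mm over their backs; the gripper's body (76 mm by 85 mm) begins 54 mm behind the grasp point. The pads swing forward as they close: fully open they stand 13 mm farther back than shut.
Start: joints at [1.219, 0.053, 1.613, -0, 1.476, -0.119], TCP at [0.144, 0.608, 0.256] pointing down, gripper open.
Joint ranges: [-3.01, 3.01], [-1.01, 2.22], [0.06, 2.58], [-1.02, 4.17], [0.09, 2.62], [-3.14, 3.14]. Speed limits (rad/s): [2.57, 2.57, 3.14, 3.14, 3.14, 3.14].

## Interface

Orientations are given as a unit quaternion [w, x, y, z].
In Python, from plant import manip gives the robot as it stands. The module is installed in compiled form; this text tells all that it offers.
- The arm moves only by the tool arm_command, never from a script. Its argument "moves" is a list of rows, each a list of 3 entries, a list of its own where there are three numbers: the opening, from -1 (shut) to 1 (fully open), then the shift along the tool's x, y, z in units of 0.15 m (1.0 is 0.15 m), then the turn about the tool's z in units of 2 pi rad (1.0 is 2 pi rad). A call has 1 to 20 rows; each row is the pose to reach, as a shift and turn from the pose commanded when the call began, along the tool's axes at that moment, turning the shorter way round; what a row does not reach only later rows make up. A row lasts 1/12 s, in which the tool goes at most 41.7 mm and 7.16 degrees, less where a joint would pass 70% of its speed; a pose out of reach is approached as far as the arm can. A call with a number of a shift or a turn outside -1 to 1 is refused whole. A call with a gripper value outside its range is refused whole. The fingers move at their own pace and stop on an object; the grip force is fixed at half the most. Time passes only in rows, so rows that repeat a pose let the fingers close. It gives the time, the measured TCP pose, the force, the opening and the grip force at its end, in the units of the state.
- manip.state(): the state, without advancing time (a new reading comes with each control period).
- manip.grab_frame(name): name is "side" or "top"; returns a dict with "frame" (384x512x3 uint8, red, green, blue), "fx", "fy", "cx", "cy" (pixels), "k1" (the pictures are not rectified: a ray, as slopes to the right and down, at radius r is drawn at 1 + k1 r^2 times it, then the intrinsics apply), "R" (3x3) and "t" (3): a world point X has camera coordinates R X + t. Camera axes: x right, y down, z forward; pixel columns grow to the right and rows downward; lengths in m; the calibration is good to about 2 mm. A picture is of the moment at which its call begins. There is no depth.
- manip.job_done(): hands the job in; it is judged then, once.
Trained networks look in a picture, given as the dict that the camera call returned (one of the last four; its "shot" number tells which), for a name from the list of things; names that differ only in an ending like _2 or _b are one class to them, and where a whole thing is asked for, a point or a joint stands for the part that bears it (a point fixed in the world has none). Each returns a list of dicts, best first, with "confidence" (0 to 1); they miss things now and then, are a little off and sometimes report something else, mostly with a low value. They report only what shows in the picture. A call takes as long as a camera call.
- manip.search_frame(picture, target): "extent" ([left, top, right, bottom] in pixels, round what is visible of it).
The state is a dict: "time": time; "joint_pos": joint angles; "joint_vel": joint speeds; "joint_efforts": joint torques, N m; "tool_pos": TCP position; "tool_rot": TCP orientation; "contact_force": force on the tool from outside, world axes, zero at the start; "ft_torque": the same for the moment, N m; "gripper_width": opening from 0.0 (shut) to 1.0 (fully open); "grasp_force": force on a finger pad.
Only numpy, scipy, OpenCV 4.12 (cv2) and the standard library are available. Lean on these libraries where they do the work, as an engineer would, in place of code of your own. Each camera call takes 0.05 s, during which the arm holds its last target. There are 200 camera calls.

## Working session

There is one attempt and no reset: what is moved stays moved. The work goes in short steps, Python scripts to look and compute and a tool call to move; the robot and the scene stay as the last step left them, time stands still between calls to the robot, and variables do not carry over. Pictures are saved under pics/ and viewed, at most 14 in all, crops included, and the job is handed in when it is done.

Besides the shell and the picture viewer there is one more tool, called after "Call:" as a command line: name --argument value ..., lists and objects as JSON in quotes. arm_command: Moves the arm, as the interface text tells. Shifts and turns lie within -1 to 1; 1 stands for 0.15 m of shift or 2 pi rad of turn. Its arguments: {"type":"object","properties":{"moves":{"type":"array"}},"required":["moves"]}

```bash
mkdir -p pics
python3 - <<'E'
from plant import manip
import cv2,pickle
s=manip.state(); print({k:s[k] for k in('time','tool_pos','tool_rot','gripper_width','contact_force')}, manip.tcp_to_tips)
P={}
for n in('side','top'):
    p=manip.grab_frame(n);P[n]=p
    cv2.imwrite(f'pics/{n}0.png',p['frame'][:,:,::-1])
    print(n,p['fx'],p['cx'],p['cy'],p['k1'],p['R'],p['t'])
    for o in['old_rail','new_rail','module_yellow','module_red','module_green','module_blue','base_yellow','base_red','base_green','base_blue','flush_cutter','driver','pen']:
        print(o,[([round(float(v)) for v in d['extent']],round(d['confidence'],2)) for d in manip.search_frame(p,o)[:2]])
pickle.dump(P,open('p0.pkl','wb'))
E
```

```text
{'time': 0.0, 'tool_pos': array([0.14399228, 0.60757632, 0.25505273]), 'tool_rot': array([-2.32264633e-04,  1.16147813e-01,  9.93231403e-01, -1.00546645e-03]), 'gripper_width': 1.00006839342037, 'contact_force': array([1.23855654e-01, 4.13996914e-01, 1.33689275e-04])} 0.025
side 478.83875509275197 252.02382637289918 188.07255154888819 0.06519186181754917 [[ 0.97904694 -0.20249376  0.02152611]
 [-0.0936861  -0.54176342 -0.83529355]
 [ 0.18080379  0.81577489 -0.54938267]] [-0.47739307  0.15956462  1.20061739]
old_rail [([206, 161, 251, 247], 0.64), ([220, 173, 237, 179], 0.5)]
new_rail [([259, 167, 318, 254], 0.98)]
module_yellow [([222, 198, 245, 228], 0.58), ([237, 265, 260, 308], 0.48)]
module_red [([264, 166, 321, 255], 0.74), ([219, 179, 239, 204], 0.55)]
module_green [([218, 163, 233, 176], 0.65)]
module_blue [([235, 268, 260, 307], 0.64), ([219, 174, 237, 180], 0.48)]
base_yellow [([219, 217, 249, 234], 0.61)]
base_red [([212, 198, 219, 212], 0.6)]
base_green [([212, 181, 217, 190], 0.59)]
base_blue [([220, 218, 247, 234], 0.56), ([224, 197, 246, 225], 0.55)]
flush_cutter [([238
[... 259 characters left out ...]
97  0.00594975 -0.1278244 ]
 [ 0.12776055 -0.01009846 -0.99175363]] [0.14037244 0.52213128 1.20224723]
old_rail [([196, 206, 323, 242], 0.86)]
new_rail [([222, 143, 347, 188], 0.69)]
module_yellow [([300, 214, 317, 235], 0.87)]
module_red [([268, 215, 277, 232], 0.55)]
module_green [([229, 213, 242, 235], 0.57)]
module_blue [([245, 216, 261, 234], 0.65)]
base_yellow [([295, 212, 318, 243], 0.63), ([199, 206, 322, 245], 0.34)]
base_red [([262, 205, 282, 241], 0.53)]
base_green []
base_blue [([250, 209, 262, 240], 0.84), ([296, 210, 315, 244], 0.65)]
flush_cutter [([362, 215, 407, 239], 0.58)]
driver [([358, 167, 388, 203], 0.63), ([197, 207, 322, 246], 0.6)]
pen [([112, 196, 145, 237], 0.65)]
```

Run:
```python
import cv2,pickle
P=pickle.load(open('p0.pkl','rb'))
t=P['top']['frame'][130:260,100:420,::-1]; cv2.imwrite('pics/t1.png',cv2.resize(t,(800,325),interpolation=cv2.INTER_CUBIC))
t=P['side']['frame'][120:320,180:340,::-1]; cv2.imwrite('pics/s1.png',cv2.resize(t,(480,600),interpolation=cv2.INTER_CUBIC))
```

```text
(no output)
```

View pics/top0.png

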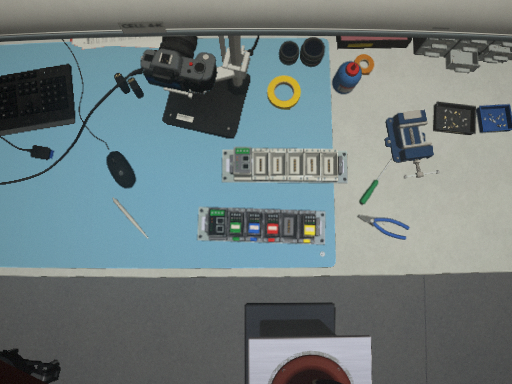

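View pics/t1.png

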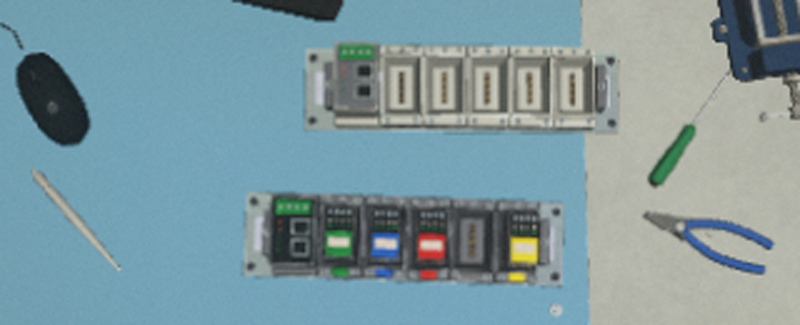

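View pics/s1.png

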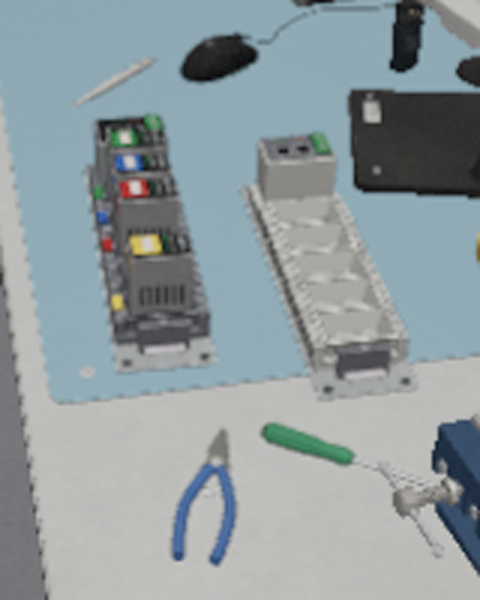

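The top view shows the old rail at about (260,226), with the coupler on the left (+y). Its slots run 1 green, 2 blue, 3 red, 4 empty, 5 yellow, and the keys match the modules. The new rail is at about (285,166), and the pen, cutter and driver all lie beside the rails. Next I'll rectify both views at known heights and measure.

```bash
cat > h.py <<'E'
import numpy as np,cv2
def proj(p,X):
    X=np.asarray(X,float); c=X@np.array(p['R']).T+np.array(p['t'])
    u=c[...,0]/c[...,2]; v=c[...,1]/c[...,2]; k=1+p['k1']*(u*u+v*v)
    return np.stack([p['cx']+p['fx']*u*k,p['cy']+p['fy']*v*k],-1)
def ray(p,uv):
    d=(np.asarray(uv,float)-[p['cx'],p['cy']])/[p['fx'],p['fy']]; q=d.copy()
    for _ in range(20): q=d/(1+p['k1']*(q@q))
    R=np.array(p['R']); return -R.T@np.array(p['t']), R.T@np.array([*q,1])
def atz(p,uv,z):
    o,d=ray(p,uv); return o+d*(z-o[2])/d[2]
def tri(pa,a,pb,b):
    (o,d),(q,e)=ray(pa,a),ray(pb,b); s=np.linalg.lstsq(np.stack([d,-e],1),q-o,rcond=None)[0]
    A,B=o+d*s[0],q+e*s[1]; return (A+B)/2,np.linalg.norm(A-B)
def ortho(p,c,yaw,z,hx,hy,res):  # image: right=-y_local, up=+x_local ; res m/px
    ys=np.arange(hy,-hy,-res); xs=np.arange(hx,-hx,-res); Y,X=np.meshgrid(ys,xs)
    W=np.stack([c[0]+X*np.cos(yaw)-Y*np.sin(yaw),c[1]+X*np.sin(yaw)+Y*np.cos(yaw),0*X+z],-1)
    m=proj(p,W).astype(np.float32); return cv2.remap(p['frame'],m[...,0],m[...,1],cv2.INTER_CUBIC)
def blobs(p,roi,minsat=110):
    l,t,r,b=roi; hsv=cv2.cvtColor(p['frame'][t:b,l:r],cv2.COLOR_RGB2HSV); out={}
    for n,(lo,hi) in dict(red=(172,8),yellow=(20,35),green=(50,80),blue=(104,122)).items():
        H=hsv[...,0]; m=((H>=lo)&(H<=hi)) if lo<hi else ((H>=lo)|(H<=hi))
        m&=(hsv[...,1]>minsat)&(hsv[...,2]>60)
        k,_,st,ce=cv2.connectedComponentsWithStats(m.astype(np.uint8))
        out[n]=[(round(ce[i][0]+l,1),round(ce[i][1]+t,1),int(st[i][4])) for i in range(1,k) if st[i][4]>=4]
    return out
E
python3 - <<'E'
import pickle;from h import *
P=pickle.load(open('p0.pkl','rb'));T,S=P['top'],P['side']
for n,a,b,z in(('old L',(198,225),(0,0),.0),('old R',(324,227),0,0),('new L',(222,164),0,0),('new R',(347,168),0,0)): print(n,atz(T,a,z).round(3))
print(blobs(T,(195,200,330,250)));print(blobs(S,(200,150,255,250)))
E
```

```text
old L [0.441 0.289 0.   ]
old R [ 0.433 -0.042  0.   ]
new L [0.603 0.226 0.   ]
new R [ 0.591 -0.108  0.   ]
{'red': [(np.float64(272.2), np.float64(228.3), 83), (np.float64(270.9), np.float64(239.4), 25)], 'yellow': [(np.float64(309.5), np.float64(229.8), 86), (np.float64(306.1), np.float64(240.6), 25)], 'green': [(np.float64(217.0), np.float64(212.5), 73), (np.float64(231.5), np.float64(219.5), 4), (np.float64(235.0), np.float64(222.8), 24), (np.float64(235.3), np.float64(230.1), 42), (np.float64(235.5), np.float64(238.4), 22)], 'blue': [(np.float64(253.5), np.float64(223.9), 26), (np.float64(253.5), np.float64(230.6), 40), (np.float64(253.0), np.float64(238.9), 21)]}
{'red': [(np.float64(224.4), np.float64(182.9), 35), (np.float64(215.1), np.float64(201.4), 11)], 'yellow': [(np.float64(228.2), np.float64(201.6), 39), (np.float64(218.5), np.float64(220.5), 14)], 'green': [(np.float64(228.5), np.float64(160.5), 6), (np.float64(218.0), np.float64(166.0), 13), (np.float64(224.2), np.float64(165.7), 9), (np.float64(212.1), np.float64(184.1), 8)], 'blue': [(np.float64(219.3), np.float64(173.9), 14), (np.float64(226.1), np.float64(174.1), 12), (np.float64(213.5), np.float64(192.3), 12)]}
```

Run:
```python
import pickle;from h import *
P=pickle.load(open('p0.pkl','rb'));T,S=P['top'],P['side']
tp=dict(red=(272.2,228.3),yellow=(309.5,229.8)); sp=dict(red=(224.4,182.9),yellow=(228.2,201.6))
tk=dict(red=(270.9,239.4),yellow=(306.1,240.6),green=(235.5,238.4),blue=(253,238.9)); sk=dict(red=(215.1,201.4),yellow=(218.5,220.5),green=(212.1,184.1),blue=(213.5,192.3))
for c in tp: print('patch',c,*tri(T,tp[c],S,sp[c]),atz(T,tp[c],.096).round(4),atz(S,sp[c],.096).round(4))
for c in tk: print('key',c,*tri(T,tk[c],S,sk[c]),atz(T,tk[c],.039).round(4),atz(S,sk[c],.039).round(4))
rows=[ortho(p,c,y,z,.055,.18,.36/790)[::1] for p,c,y,z in((T,(.437,.1235),-.024,.096),(S,(.437,.1235),-.024,.096),(T,(.597,.059),-.036,.036),(S,(.597,.059),-.036,.036))]
for i in (0,2):
    im=np.vstack(rows[i:i+2])[:,:,::-1].copy()
    for k,r in enumerate(rows[i:i+2]):
        h=r.shape[0]
        for y in(.1125,.0675,.0225,-.0225,-.0675,-.1125): u=int((.18-y)/.36*790); cv2.line(im,(u,k*h),(u,k*h+h),(255,0,255),1)
        for x in(.0305,0,-.0305): v=k*h+int((.055-x)/.36*790); cv2.line(im,(0,v),(790,v),(255,0,255),1)
    cv2.imwrite(f'pics/o{i}.png',im)
```

```text
patch red [0.42756055 0.09863778 0.09584811] 0.0027879290293911906 [0.4262 0.0988 0.096 ] [0.4289 0.0984 0.096 ]
patch yellow [0.4231943  0.00819792 0.0964831 ] 0.002856425350472619 [0.4218 0.0083 0.096 ] [0.4247 0.0088 0.096 ]
key red [0.4017438  0.09976568 0.03676552] 0.0012432968468964825 [0.4011 0.0999 0.039 ] [0.402  0.0966 0.039 ]
key yellow [0.39805873 0.01031841 0.03749828] 0.0015394963131458545 [0.3973 0.0106 0.039 ] [0.3986 0.0083 0.039 ]
key green [0.40518414 0.18953986 0.03656331] 0.0018329867622746579 [0.4042 0.1896 0.039 ] [0.4057 0.1857 0.039 ]
key blue [0.40342317 0.1451698  0.03707798] 0.0014340300031007811 [0.4027 0.1452 0.039 ] [0.4038 0.1423 0.039 ]
```

View pics/o0.png

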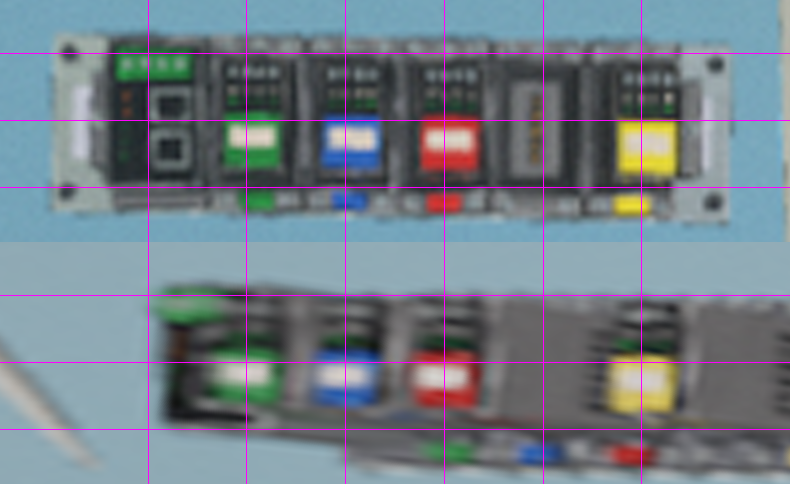

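View pics/o2.png

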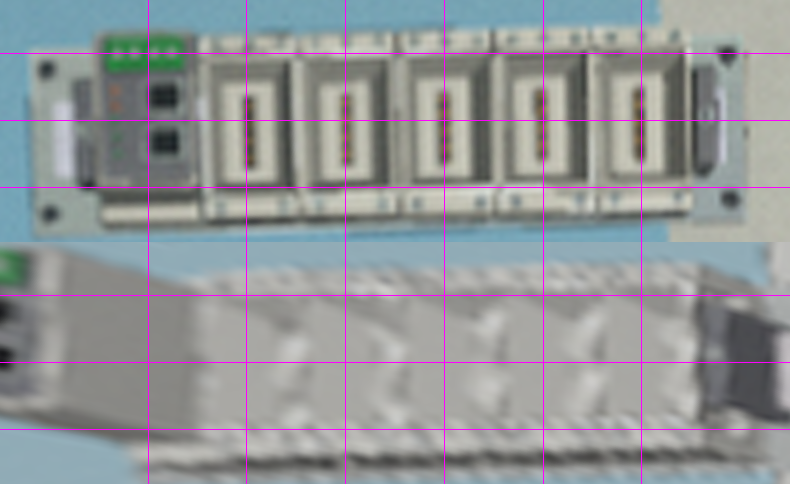

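```bash
cat >> h.py <<'E'
def loc(c,yaw,pts):
    p=np.array(pts,float); s,k=np.sin(yaw),np.cos(yaw); return np.stack([c[0]+p[:,0]*k-p[:,1]*s,c[1]+p[:,0]*s+p[:,1]*k,p[:,2]],-1)
E
python3 - <<'E'
import pickle;from h import *
P=pickle.load(open('p0.pkl','rb'));T,S=P['top'],P['side']
r=.36/790
def back(uv,c,yaw,z): 
    X=loc(c,yaw,[[.055-uv[1]*r,.18-uv[0]*r,z]])[0]; return proj(T,X)
for n,c,yaw,z,b in(('old',(.437,.1235),-.024,.096,[(68,53),(715,64),(66,191),(713,202)]),('new',(.597,.059),-.036,.036,[(46,69),(728,55),(50,213),(731,199)])):
    B=np.array([atz(T,back(q,c,yaw,z),.008) for q in b]); m=B.mean(0); d=B[0]+B[2]-B[1]-B[3]; print(n,B.round(4).tolist(),m.round(4),'yaw',-np.arctan2(d[0],d[1]))
pins=[atz(T,back(q,(.597,.059),-.036,.036),.017) for q in[(249,133),(346,131),(444,128),(541,125),(638,122)]]
print(np.array(pins).round(4))
def over(p,roi,sc,name,po,pn):
    l,t,rr,b=roi; im=cv2.resize(p['frame'][t:b,l:rr,::-1],None,fx=sc,fy=sc,interpolation=cv2.INTER_CUBIC)
    def poly(c,yaw,cx,cy,hx,hy,z,col):
        q=proj(p,loc(c,yaw,[(cx+a*hx,cy+d*hy,z) for a,d in((1,1),(1,-1),(-1,-1),(-1,1))])); cv2.polylines(im,[((q-[l,t]+.5)*sc-.5).round().astype(int)],True,col,1)
    for (c,yaw),mod in((po,1),(pn,0)):
        for i,y in enumerate((.09,.045,0,-.045,-.09)):
            if mod and i!=3: poly(c,yaw,0,y,.027,.015,.096,(255,0,255))
            else: poly(c,yaw,0,y,.0305,.0195,.036,(0,0,255)); poly(c,yaw,0,y,.0225,.0115,.016,(255,0,0))
            if mod and i!=3: poly(c,yaw,-.0375,y,.0045,.0085,.039,(255,255,255))
    cv2.imwrite(name,im)
m=np.mean(pins,0)
po=((.4375,.1008),-.041); pn=(tuple(m[:2]),-.0155)
over(T,(215,140,355,250),5.7,'pics/ovT.png',po,pn); over(S,(200,155,330,255),6,'pics/ovS.png',po,pn)
E
```

```text
old [[0.4795, 0.281, 0.008], [0.4665, -0.036, 0.008], [0.4119, 0.2836, 0.008], [0.3988, -0.0333, 0.008]] [0.4392 0.1238 0.008 ] yaw -0.04099990776571175
new [[0.6322, 0.2186, 0.008], [0.6273, -0.0993, 0.008], [0.5651, 0.2192, 0.008], [0.5602, -0.0983, 0.008]] [0.5962 0.0601 0.008 ] yaw -0.01545996902242633
[[ 0.5973  0.1253  0.017 ]
 [ 0.5967  0.0804  0.017 ]
 [ 0.5964  0.0351  0.017 ]
 [ 0.5962 -0.0099  0.017 ]
 [ 0.596  -0.0548  0.017 ]]
```

View pics/ovT.png

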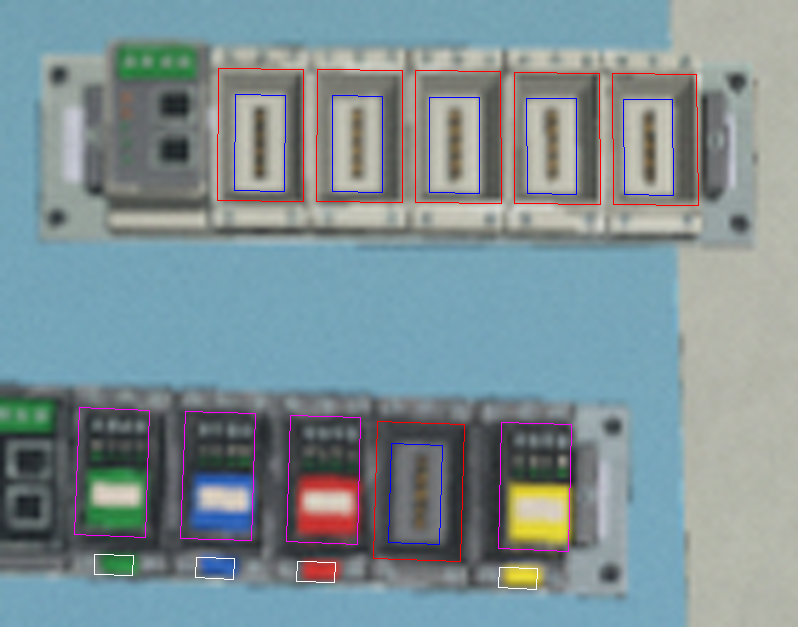

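View pics/ovS.png

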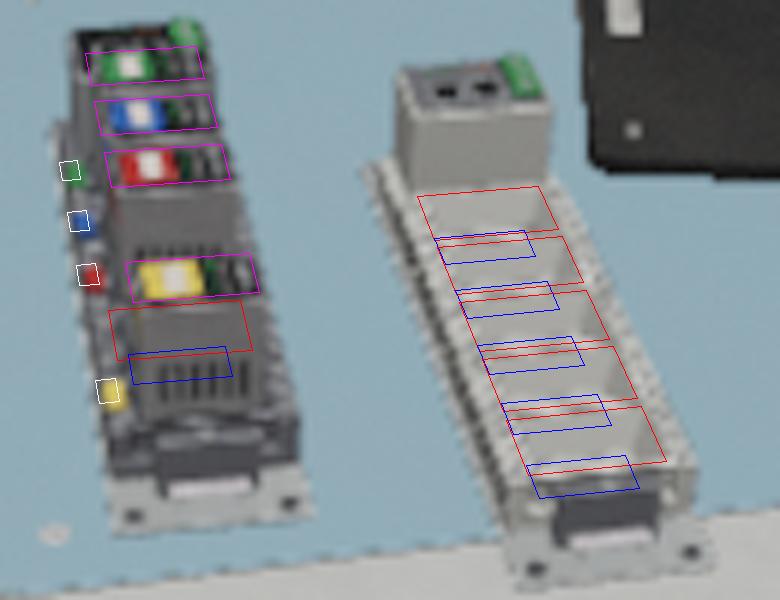

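Run:
```python
import pickle;from h import *
P=pickle.load(open('p0.pkl','rb'));T,S=P['top'],P['side']
for (u,v),X in(((536,569),(.5602,-.0983)),((692,551),(.6273,-.0993)),((133,516),(.3988,-.0333)),((289,503),(.4665,-.036))):
    q=np.array([(u+.5)/6-.5+200,(v+.5)/6-.5+155]); print((atz(S,q,.008)[:2]-X).round(4), [x.round(4) for x in tri(S,q,T,proj(T,[*X,.008]))])
```

```text
[ 0.0016 -0.0035] [array([ 0.5617, -0.099 ,  0.0055]), np.float64(0.0021)]
[ 0.0032 -0.0029] [array([ 0.6295, -0.1001,  0.006 ]), np.float64(0.0036)]
[ 0.0011 -0.004 ] [array([ 0.3996, -0.0338,  0.0051]), np.float64(0.0015)]
[ 0.0012 -0.0046] [array([ 0.4676, -0.0366,  0.0047]), np.float64(0.0017)]
```

The overlays fit to about 1–2 mm. That puts the old rail at about (.4393, .0985) with yaw −.041, and the new rail at about (.5974, .0347) with yaw −.0155. I'll start the first move.

```bash
cat > go.py <<'E'
import sys,numpy as np
from scipy.spatial.transform import Rotation as Ro
from plant import manip
from h import loc
OLD=((.4393,.0985),-.041); NEW=((.5974,.0347),-.0155)
def rel(rail,slot,z,dx=0,dy=0):
    c,yaw=OLD if rail=='o' else NEW
    X=loc(c,yaw,[[dx,.09-.045*(slot-1)+dy,z]])[0]; s=manip.state(); q=s['tool_rot']; R=Ro.from_quat([q[1],q[2],q[3],q[0]]).as_matrix()
    d=R.T@(X-s['tool_pos'])/.15; a=np.arctan2(R[1,1],R[0,1]); t=-((yaw-a+np.pi/2)%np.pi-np.pi/2)/2/np.pi
    print('t',round(s['time'],2),'pos',s['tool_pos'].round(4),'shift',d.round(3),'turn',round(t,4),'w',round(s['gripper_width'],3),'g',round(s['grasp_force'],1),'F',s['contact_force'].round(1),'tilt',np.round(R[:,2],3))
if __name__=='__main__':
    a=sys.argv; rel(a[1],int(a[2]),float(a[3]),*map(float,a[4:]))
E
python3 go.py o 1 .2
```

```text
t 1.4 pos [0.1442 0.6081 0.2563] shift [-2.584 -2.263  0.376] turn 0.2195 w 1.004 g 0.0 F [-0.6 -0.3 -0.5] tilt [ 0.  0. -1.]
```

Call:
arm_command --moves '[[1,[-1,-0.87,0.3],0.219],[1,[-1,-0.87,0.3],0.219],[1,[-1,-0.87,0.3],0.219],[1,[-1,-0.87,0.3],0.219],[1,[-1,-0.87,0.3],0.219],[1,[-1,-0.87,0.3],0.219],[1,[-1,-0.87,0.3],0.219],[1,[-1,-0.87,0.3],0.219],[1,[-1,-0.87,0.3],0.219],[1,[-1,-0.87,0.3],0.219],[1,[-1,-0.87,0.3],0.219],[1,[-1,-0.87,0.3],0.219],[1,[-1,-0.87,0.3],0.219],[1,[-1,-0.87,0.3],0.219]]'

```text
time: 2.57
tool_pos: [0.26, 0.4465, 0.2113]
tool_rot: [-0.0, 0.72, 0.694, 0.0]
contact_force: [0.5, -1.1, -1.1]
gripper_width: 0.999
grasp_force: 0.0
```

```bash
python3 go.py o 1 .2
```

```text
t 2.57 pos [0.26   0.4465 0.2113] shift [-1.677  1.28   0.075] turn 0.0009 w 0.999 g 0.0 F [ 0.5 -1.1 -1.1] tilt [ 0.  0. -1.]
```

Call:
arm_command --moves '[[1,[-0.85,0.64,0.04],0.001],[1,[-0.85,0.64,0.04],0.001],[1,[-0.85,0.64,0.04],0.001],[1,[-0.85,0.64,0.04],0.001],[1,[-0.85,0.64,0.04],0.001]]'

```text
time: 2.98
tool_pos: [0.3537, 0.3116, 0.2051]
tool_rot: [0.001, 0.724, 0.69, -0.0]
contact_force: [-0.4, 0.3, -0.7]
gripper_width: 1.0
grasp_force: 0.0
```

Call:
arm_command --moves '[[1,[-0.827,0.64,0.035],0],[1,[-0.827,0.64,0.035],0],[1,[-0.827,0.64,0.035],0],[1,[-0.827,0.64,0.035],0],[1,[-0.827,0.64,0.035],0],[1,[-0.827,0.64,0.035],0],[1,[-0.827,0.64,0.035],0]]'

```text
time: 3.57
tool_pos: [0.4413, 0.1877, 0.2]
tool_rot: [-0.0, 0.722, 0.692, -0.0]
contact_force: [-0.5, -0.8, -0.0]
gripper_width: 0.998
grasp_force: 0.0
```

```bash
python3 go.py o 1 .086
python3 - <<'E'
from plant import manip
import cv2
p=manip.grab_frame('side'); cv2.imwrite('pics/a1.png',cv2.resize(p['frame'][80:270,160:350,::-1],(600,600),interpolation=cv2.INTER_CUBIC))
E
```

```text
t 3.57 pos [0.4413 0.1877 0.2   ] shift [0.005 0.012 0.76 ] turn -0.0004 w 0.998 g 0.0 F [-0.5 -0.8 -0. ] tilt [-0.  0. -1.]
```

View pics/a1.png

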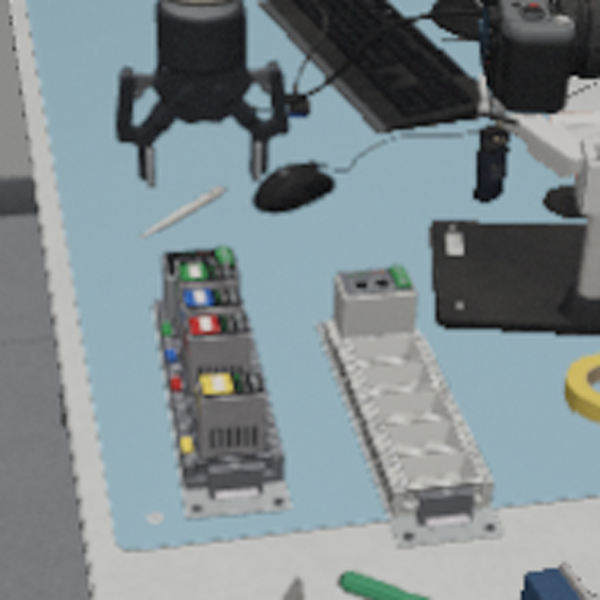

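The gripper is open across x, above the green module at roughly (200,120). I'll go down and close.

Call:
arm_command --moves '[[1,[0.005,0.012,0.3],0],[1,[0.005,0.012,0.5],0],[1,[0.005,0.012,0.65],0],[1,[0.005,0.012,0.76],0],[1,[0.005,0.012,0.76],0],[1,[0.005,0.012,0.76],0]]'

```text
time: 4.12
tool_pos: [0.4421, 0.1889, 0.0854]
tool_rot: [-0.001, 0.722, 0.692, -0.001]
contact_force: [0.1, -0.8, 0.6]
gripper_width: 1.001
grasp_force: 0.0
```

Call:
arm_command --moves '[[-1,[0,0,0],0],[-1,[0,0,0],0],[-1,[0,0,0],0],[-1,[0,0,0],0],[-1,[0,0,0],0],[-1,[0,0,0],0],[-1,[0,0,0],0],[-1,[0,0,0],0],[-1,[0,0,0],0],[-1,[0,0,0],0]]'

```text
time: 4.95
tool_pos: [0.4447, 0.1885, 0.0882]
tool_rot: [0.001, 0.723, 0.691, 0.002]
contact_force: [-1.4, 1.3, 6.9]
gripper_width: 0.617
grasp_force: 63.8
```

Call:
arm_command --moves '[[-1,[0,0,-0.1],0],[-1,[0,0,-0.2],0],[-1,[0,0,-0.35],0],[-1,[0,0,-0.5],0],[-1,[0,0,-0.66],0],[-1,[0,0,-0.66],0],[-1,[0,0,-0.66],0],[-1,[0,0,-0.66],0]]'

```text
time: 5.62
tool_pos: [0.4428, 0.1877, 0.184]
tool_rot: [-0.0, 0.723, 0.691, -0.001]
contact_force: [0.0, -0.3, -1.8]
gripper_width: 0.626
grasp_force: 63.4
```

```bash
sed -i 's/(.5974,.0347)/(.598,.0347)/' go.py; python3 go.py n 1 .19
python3 - <<'E'
from plant import manip
import cv2
p=manip.grab_frame('side'); cv2.imwrite('pics/a2.png',cv2.resize(p['frame'][80:270,160:350,::-1],(600,600),interpolation=cv2.INTER_CUBIC))
E
```

```text
t 5.62 pos [0.4428 0.1877 0.184 ] shift [-0.374  1.062 -0.041] turn -0.0046 w 0.626 g 63.4 F [ 0.  -0.3 -1.8] tilt [-0.001 -0.    -1.   ]
```

View pics/a2.png

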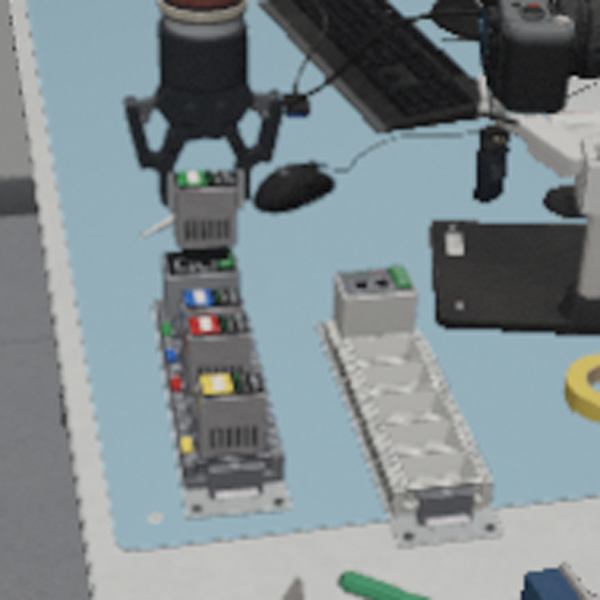

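The green module is held upright and clear of the rail (around (205,210)). I'll carry it over to new slot 1.

Call:
arm_command --moves '[[-1,[-0.1,0.3,0],-0.002],[-1,[-0.19,0.53,0],-0.004],[-1,[-0.28,0.78,0],-0.005],[-1,[-0.36,1,0],-0.005],[-1,[-0.36,1,0],-0.005],[-1,[-0.36,1,0],-0.005],[-1,[-0.36,1,0],-0.005]]'

```text
time: 6.25
tool_pos: [0.5896, 0.1273, 0.1828]
tool_rot: [-0.001, 0.712, 0.702, -0.001]
contact_force: [0.3, 0.0, -1.1]
gripper_width: 0.622
grasp_force: 63.9
```

```bash
python3 go.py n 1 .0885
```

```text
t 6.25 pos [0.5896 0.1273 0.1828] shift [-0.016  0.068  0.629] turn 0.0004 w 0.622 g 63.9 F [ 0.3  0.  -1.1] tilt [-0.004 -0.    -1.   ]
```

Call:
arm_command --moves '[[-1,[-0.016,0.068,0.15],0],[-1,[-0.016,0.068,0.3],0],[-1,[-0.016,0.068,0.42],0],[-1,[-0.016,0.068,0.5],0],[-1,[-0.016,0.068,0.56],0],[-1,[-0.016,0.068,0.6],0],[-1,[-0.016,0.068,0.625],0],[-1,[-0.016,0.068,0.625],0],[-1,[-0.016,0.068,0.625],0]]'

```text
time: 7.0
tool_pos: [0.6015, 0.125, 0.0922]
tool_rot: [0.0, 0.712, 0.703, 0.001]
contact_force: [-0.6, 0.4, -1.8]
gripper_width: 0.625
grasp_force: 63.9
```

```bash
python3 go.py n 1 .0885
python3 - <<'E'
from plant import manip
import cv2,numpy as np
p=manip.grab_frame('side'); a=p['frame'][120:250,200:330,::-1]
q=manip.grab_frame('top'); b=q['frame'][120:250,200:330,::-1]
cv2.imwrite('pics/a3.png',cv2.resize(np.hstack([a,b]),(800,400),interpolation=cv2.INTER_CUBIC))
E
```

```text
t 7.0 pos [0.6015 0.125  0.0922] shift [-0.002 -0.014  0.025] turn 0.0004 w 0.625 g 63.9 F [-0.6  0.4 -1.8] tilt [ 0.001  0.    -1.   ]
```

View pics/a3.png

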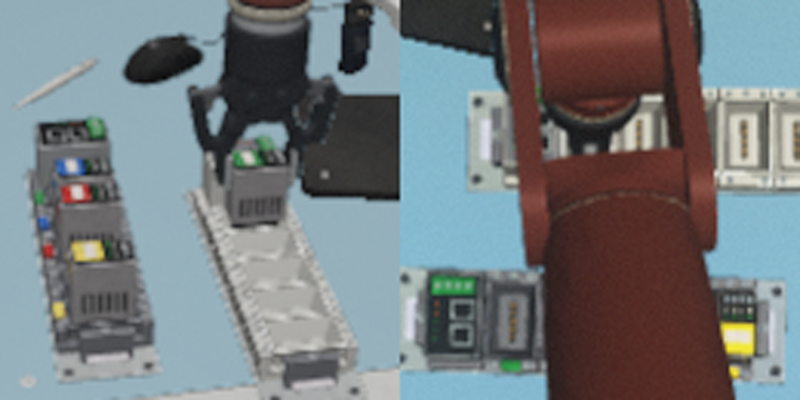

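Call:
arm_command --moves '[[-1,[0,-0.008,0.012],0],[-1,[0,-0.008,0.025],0],[-1,[0,-0.008,0.025],0],[-1,[0,-0.008,0.025],0]]'

```text
time: 7.43
tool_pos: [0.6003, 0.1249, 0.0883]
tool_rot: [0.0, 0.712, 0.703, 0.0]
contact_force: [-1.2, -0.3, 2.3]
gripper_width: 0.624
grasp_force: 64.0
```

```bash
python3 go.py n 1 .0885
```

```text
t 7.43 pos [0.6003 0.1249 0.0883] shift [-0.001 -0.006 -0.001] turn 0.0004 w 0.624 g 64.0 F [-1.2 -0.3  2.3] tilt [ 0.001  0.    -1.   ]
```

Call:
arm_command --moves '[[1,[0,0,0],0],[1,[0,0,0],0],[1,[0,0,0],0],[1,[0,0,0],0],[1,[0,0,0],0],[1,[0,0,0],0],[1,[0,0,0],0],[1,[0,0,0],0]]'

```text
time: 8.1
tool_pos: [0.5997, 0.1249, 0.0875]
tool_rot: [-0.0, 0.712, 0.703, -0.0]
contact_force: [0.2, -0.5, 0.8]
gripper_width: 1.003
grasp_force: 0.0
```

Call:
arm_command --moves '[[1,[0,0,-0.1],0],[1,[0,0,-0.3],0],[1,[0,0,-0.55],0],[1,[0,0,-0.66],0],[1,[0,-0.3,-0.66],0.002],[1,[0,-0.6,-0.66],0.004],[1,[0,-0.9,-0.66],0.004],[1,[0,-1,-0.66],0.004],[1,[0,-1,-0.66],0.004]]'

```text
time: 8.85
tool_pos: [0.4456, 0.127, 0.1853]
tool_rot: [-0.001, 0.72, 0.694, -0.001]
contact_force: [0.5, 0.2, -0.4]
gripper_width: 0.996
grasp_force: 0.0
```

```bash
python3 go.py o 2 .086
python3 - <<'E'
from plant import manip
import cv2,numpy as np
p=manip.grab_frame('side'); a=p['frame'][120:250,200:330,::-1]
q=manip.grab_frame('top'); b=q['frame'][120:250,200:330,::-1]
cv2.imwrite('pics/a4.png',cv2.resize(np.hstack([a,b]),(800,400),interpolation=cv2.INTER_CUBIC))
E
```

```text
t 8.85 pos [0.4456 0.127  0.1853] shift [ 0.108 -0.032  0.662] turn 0.0007 w 0.996 g 0.0 F [ 0.5  0.2 -0.4] tilt [-0.003 -0.    -1.   ]
```

View pics/a4.png

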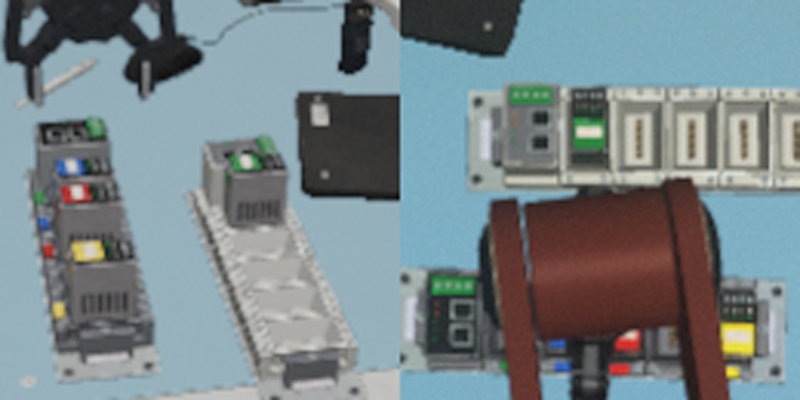

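Green is seated upright in new slot 1, at left-panel (260,180) and right-panel (588,130). Next is blue.

Call:
arm_command --moves '[[1,[0.108,-0.024,0],0],[1,[0.108,-0.024,0],0],[1,[0.108,-0.024,0],0],[1,[0.108,-0.024,0],0]]'

```text
time: 9.28
tool_pos: [0.4476, 0.1429, 0.1867]
tool_rot: [0.0, 0.72, 0.694, -0.0]
contact_force: [-0.5, -1.1, -0.1]
gripper_width: 0.997
grasp_force: 0.0
```

```bash
python3 go.py o 2 .086
```

```text
t 9.28 pos [0.4476 0.1429 0.1867] shift [ 0.002 -0.043  0.671] turn 0.0005 w 0.997 g 0.0 F [-0.5 -1.1 -0.1] tilt [ 0. -0. -1.]
```

Call:
arm_command --moves '[[1,[0.003,-0.035,0.2],0.0005],[1,[0.003,-0.035,0.4],0.0005],[1,[0.003,-0.035,0.58],0.0005],[1,[0.003,-0.035,0.67],0.0005],[1,[0.003,-0.035,0.67],0.0005],[1,[0.003,-0.035,0.67],0.0005]]'

```text
time: 9.78
tool_pos: [0.4415, 0.1433, 0.0855]
tool_rot: [-0.001, 0.722, 0.692, -0.001]
contact_force: [0.4, -0.1, 1.0]
gripper_width: 1.001
grasp_force: 0.0
```

Call:
arm_command --moves '[[-1,[0,0,0],0],[-1,[0,0,0],0],[-1,[0,0,0],0],[-1,[0,0,0],0],[-1,[0,0,0],0],[-1,[0,0,0],0],[-1,[0,0,0],0],[-1,[0,0,0],0],[-1,[0,0,0],0]]'

```text
time: 10.53
tool_pos: [0.4429, 0.144, 0.0881]
tool_rot: [0.001, 0.721, 0.692, 0.001]
contact_force: [-2.0, -0.3, 5.8]
gripper_width: 0.617
grasp_force: 64.0
```

Call:
arm_command --moves '[[-1,[0,0,-0.1],0],[-1,[0,0,-0.2],0],[-1,[0,0,-0.35],0],[-1,[0,0,-0.5],0],[-1,[0,0,-0.67],0],[-1,[0,0,-0.67],0],[-1,[0,0,-0.67],0],[-1,[0,0,-0.67],0]]'

```text
time: 11.2
tool_pos: [0.441, 0.1437, 0.1855]
tool_rot: [-0.0, 0.721, 0.692, -0.001]
contact_force: [0.6, -0.9, -2.1]
gripper_width: 0.622
grasp_force: 63.5
```

```bash
python3 go.py n 2 .19
```

```text
t 11.2 pos [0.441  0.1437 0.1855] shift [-0.383  1.068 -0.031] turn -0.0041 w 0.622 g 63.5 F [ 0.6 -0.9 -2.1] tilt [-0.001 -0.    -1.   ]
```

Call:
arm_command --moves '[[-1,[-0.1,0.3,0],-0.002],[-1,[-0.19,0.53,0],-0.004],[-1,[-0.28,0.78,0],-0.004],[-1,[-0.365,1,0],-0.004],[-1,[-0.365,1,0],-0.004],[-1,[-0.365,1,0],-0.004],[-1,[-0.365,1,0],-0.004]]'

```text
time: 11.78
tool_pos: [0.5879, 0.0829, 0.184]
tool_rot: [-0.002, 0.713, 0.701, -0.002]
contact_force: [-0.1, 0.3, -1.4]
gripper_width: 0.614
grasp_force: 64.1
```

```bash
python3 go.py n 2 .0885
```

```text
t 11.78 pos [0.5879 0.0829 0.184 ] shift [-0.02   0.076  0.637] turn -0.0001 w 0.614 g 64.1 F [-0.1  0.3 -1.4] tilt [-0.005  0.    -1.   ]
```

Call:
arm_command --moves '[[-1,[-0.018,0.066,0.15],0],[-1,[-0.018,0.066,0.3],0],[-1,[-0.018,0.066,0.42],0],[-1,[-0.018,0.066,0.5],0],[-1,[-0.018,0.066,0.56],0],[-1,[-0.018,0.066,0.6],0],[-1,[-0.018,0.066,0.635],0],[-1,[-0.018,0.066,0.65],0],[-1,[-0.018,0.066,0.65],0],[-1,[-0.018,0.066,0.65],0]]'

```text
time: 12.62
tool_pos: [0.5996, 0.0801, 0.0899]
tool_rot: [0.0, 0.713, 0.701, 0.0]
contact_force: [-0.2, 0.1, -1.8]
gripper_width: 0.623
grasp_force: 64.1
```

```bash
python3 go.py n 2 .0885
```

```text
t 12.62 pos [0.5996 0.0801 0.0899] shift [-0.003 -0.006  0.009] turn -0.0001 w 0.623 g 64.1 F [-0.2  0.1 -1.8] tilt [ 0.001 -0.    -1.   ]
```

Call:
arm_command --moves '[[-1,[0,-0.003,0.012],0],[-1,[0,-0.003,0.022],0],[-1,[0,-0.003,0.022],0],[-1,[0,-0.003,0.022],0]]'

```text
time: 12.95
tool_pos: [0.5996, 0.08, 0.0881]
tool_rot: [0.001, 0.713, 0.701, 0.001]
contact_force: [-2.6, 0.4, 6.1]
gripper_width: 0.62
grasp_force: 64.7
```

Contact with the floor, about 6 N. I'll release it and go for red.

Call:
arm_command --moves '[[1,[0,0,0],0],[1,[0,0,0],0],[1,[0,0,0],0],[1,[0,0,0],0],[1,[0,0,0],0],[1,[0,0,0],0],[1,[0,0,0],0],[1,[0,0,0],0]]'

```text
time: 13.62
tool_pos: [0.5986, 0.08, 0.0857]
tool_rot: [-0.0, 0.713, 0.701, -0.0]
contact_force: [-1.1, -0.3, 1.4]
gripper_width: 1.001
grasp_force: 0.0
```

Call:
arm_command --moves '[[1,[0,0,-0.1],0],[1,[0,0,-0.3],0],[1,[0,0,-0.55],0],[1,[0,0,-0.66],0],[1,[0.03,-0.3,-0.66],0.002],[1,[0.06,-0.6,-0.66],0.004],[1,[0.1,-0.9,-0.66],0.004],[1,[0.11,-1,-0.66],0.004],[1,[0.11,-1,-0.66],0.004],[1,[0.11,-1,-0.66],0.004],[1,[0.11,-1,-0.66],0.004]]'

```text
time: 14.53
tool_pos: [0.4495, 0.0989, 0.1853]
tool_rot: [0.001, 0.722, 0.692, 0.001]
contact_force: [0.0, 0.9, 0.6]
gripper_width: 0.994
grasp_force: 0.0
```

```bash
python3 go.py o 3 .086
python3 - <<'E'
from plant import manip
import cv2,numpy as np
p=manip.grab_frame('side'); a=p['frame'][120:250,200:330,::-1]
q=manip.grab_frame('top'); b=q['frame'][120:250,200:330,::-1]
cv2.imwrite('pics/a5.png',cv2.resize(np.hstack([a,b]),(800,400),interpolation=cv2.INTER_CUBIC))
E
```

```text
t 14.53 pos [0.4495 0.0989 0.1853] shift [-0.006 -0.069  0.662] turn -0.0 w 0.994 g 0.0 F [0.  0.9 0.6] tilt [ 0.002  0.    -1.   ]
```

View pics/a5.png

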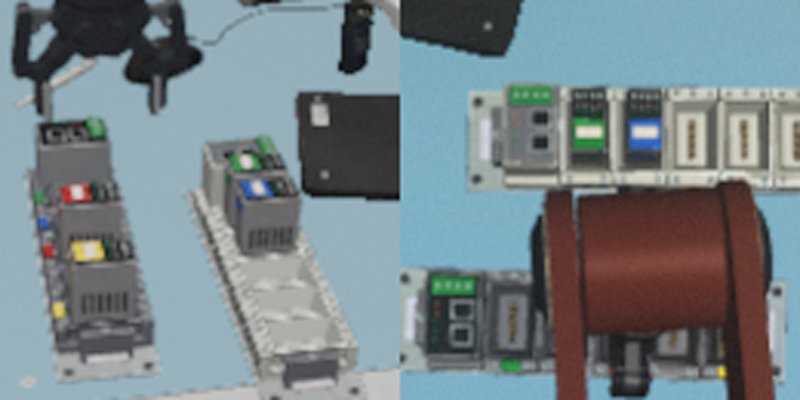

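Blue is seated in slot 2 (right-panel (643,130)). Now red.

Call:
arm_command --moves '[[1,[-0.005,-0.06,0.1],0],[1,[-0.005,-0.06,0.25],0],[1,[-0.005,-0.06,0.45],0],[1,[-0.005,-0.06,0.6],0],[1,[-0.005,-0.06,0.665],0],[1,[-0.005,-0.06,0.665],0],[1,[-0.005,-0.06,0.665],0]]'

```text
time: 15.22
tool_pos: [0.4405, 0.0985, 0.0852]
tool_rot: [-0.0, 0.722, 0.692, -0.0]
contact_force: [0.8, 0.5, 0.2]
gripper_width: 1.002
grasp_force: 0.0
```

Call:
arm_command --moves '[[-1,[0,0,0],0],[-1,[0,0,0],0],[-1,[0,0,0],0],[-1,[0,0,0],0],[-1,[0,0,0],0],[-1,[0,0,0],0],[-1,[0,0,0],0],[-1,[0,0,0],0],[-1,[0,0,0],0]]'

```text
time: 15.97
tool_pos: [0.441, 0.0987, 0.087]
tool_rot: [0.001, 0.721, 0.692, 0.001]
contact_force: [-1.4, 0.9, 5.3]
gripper_width: 0.621
grasp_force: 63.7
```

Call:
arm_command --moves '[[-1,[0,0,-0.1],0],[-1,[0,0,-0.2],0],[-1,[0,0,-0.35],0],[-1,[0,0,-0.5],0],[-1,[0,0,-0.67],0],[-1,[0,0,-0.67],0],[-1,[0,0,-0.67],0],[-1,[0,0,-0.67],0]]'

```text
time: 16.63
tool_pos: [0.4394, 0.0986, 0.1847]
tool_rot: [-0.0, 0.721, 0.692, -0.0]
contact_force: [-0.3, 0.3, -2.5]
gripper_width: 0.624
grasp_force: 63.4
```

```bash
python3 go.py n 3 .19
```

```text
t 16.63 pos [0.4394 0.0986 0.1847] shift [-0.382  1.074 -0.036] turn -0.0041 w 0.624 g 63.4 F [-0.3  0.3 -2.5] tilt [-0.001 -0.    -1.   ]
```

Call:
arm_command --moves '[[-1,[-0.1,0.3,0],-0.002],[-1,[-0.19,0.53,0],-0.004],[-1,[-0.28,0.78,0],-0.004],[-1,[-0.365,1,0],-0.004],[-1,[-0.365,1,0],-0.004],[-1,[-0.365,1,0],-0.004],[-1,[-0.365,1,0],-0.004]]'

```text
time: 17.22
tool_pos: [0.5861, 0.0378, 0.183]
tool_rot: [-0.002, 0.713, 0.701, -0.001]
contact_force: [-1.3, 0.8, -1.7]
gripper_width: 0.622
grasp_force: 63.9
```

```bash
python3 go.py n 3 .0875
```

```text
t 17.22 pos [0.5861 0.0378 0.183 ] shift [-0.02   0.082  0.636] turn -0.0001 w 0.622 g 63.9 F [-1.3  0.8 -1.7] tilt [-0.004  0.    -1.   ]
```

Call:
arm_command --moves '[[-1,[-0.018,0.072,0.15],0],[-1,[-0.018,0.072,0.3],0],[-1,[-0.018,0.072,0.42],0],[-1,[-0.018,0.072,0.5],0],[-1,[-0.018,0.072,0.56],0],[-1,[-0.018,0.072,0.6],0],[-1,[-0.018,0.072,0.635],0],[-1,[-0.018,0.072,0.65],0],[-1,[-0.018,0.072,0.65],0],[-1,[-0.018,0.072,0.65],0]]'

```text
time: 18.05
tool_pos: [0.5988, 0.0348, 0.0888]
tool_rot: [0.001, 0.713, 0.701, 0.0]
contact_force: [0.3, -0.1, -2.4]
gripper_width: 0.622
grasp_force: 64.0
```

```bash
python3 go.py n 3 .0875
```

```text
t 18.05 pos [0.5988 0.0348 0.0888] shift [-0.001 -0.005  0.009] turn -0.0001 w 0.622 g 64.0 F [ 0.3 -0.1 -2.4] tilt [ 0.001 -0.    -1.   ]
```

Call:
arm_command --moves '[[-1,[0,-0.003,0.012],0],[-1,[0,-0.003,0.022],0],[-1,[0,-0.003,0.022],0],[-1,[0,-0.003,0.022],0]]'

```text
time: 18.38
tool_pos: [0.5988, 0.0347, 0.087]
tool_rot: [0.001, 0.713, 0.701, 0.001]
contact_force: [-3.7, -0.6, 6.4]
gripper_width: 0.622
grasp_force: 64.6
```

Call:
arm_command --moves '[[1,[0,0,0],0],[1,[0,0,0],0],[1,[0,0,0],0],[1,[0,0,0],0],[1,[0,0,0],0],[1,[0,0,0],0],[1,[0,0,0],0],[1,[0,0,0],0]]'

```text
time: 19.05
tool_pos: [0.5977, 0.0348, 0.0846]
tool_rot: [-0.0, 0.713, 0.701, -0.0]
contact_force: [-0.8, 0.6, -0.1]
gripper_width: 0.997
grasp_force: 0.0
```

Call:
arm_command --moves '[[1,[0,0,-0.1],0],[1,[0,0,-0.3],0],[1,[0,0,-0.55],0],[1,[0,0,-0.66],0],[1,[-0.05,-0.3,-0.66],0.002],[1,[-0.1,-0.6,-0.66],0.004],[1,[-0.16,-0.9,-0.66],0.004],[1,[-0.19,-1,-0.66],0.004],[1,[-0.19,-1,-0.66],0.004],[1,[-0.19,-1,-0.66],0.004],[1,[-0.19,-1,-0.66],0.004]]'

```text
time: 19.97
tool_pos: [0.448, 0.0087, 0.1843]
tool_rot: [0.001, 0.722, 0.692, 0.001]
contact_force: [-0.3, -0.7, 0.0]
gripper_width: 1.001
grasp_force: 0.0
```

```bash
python3 go.py o 5 .086
python3 - <<'E'
from plant import manip
import cv2,numpy as np
p=manip.grab_frame('side'); a=p['frame'][120:250,200:330,::-1]
q=manip.grab_frame('top'); b=q['frame'][120:250,200:330,::-1]
cv2.imwrite('pics/a6.png',cv2.resize(np.hstack([a,b]),(800,400),interpolation=cv2.INTER_CUBIC))
E
```

```text
t 19.97 pos [0.448  0.0087 0.1843] shift [-0.004 -0.084  0.655] turn -0.0001 w 1.001 g 0.0 F [-0.3 -0.7  0. ] tilt [ 0.002 -0.    -1.   ]
```

View pics/a6.png

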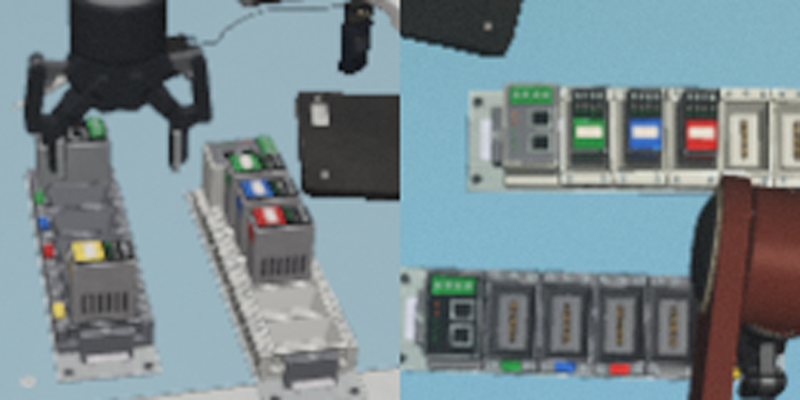

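Red is seated in slot 3 (right-panel (700,130)). Old slots 1–3 now show empty bays, with the green, blue and red keys matching. Now yellow.

Call:
arm_command --moves '[[1,[-0.004,-0.076,0.1],0],[1,[-0.004,-0.076,0.25],0],[1,[-0.004,-0.076,0.45],0],[1,[-0.004,-0.076,0.6],0],[1,[-0.004,-0.076,0.66],0],[1,[-0.004,-0.076,0.66],0],[1,[-0.004,-0.076,0.66],0]]'

```text
time: 20.65
tool_pos: [0.4366, 0.0086, 0.085]
tool_rot: [-0.0, 0.721, 0.692, -0.0]
contact_force: [-0.5, 1.0, 0.5]
gripper_width: 1.002
grasp_force: 0.0
```

Call:
arm_command --moves '[[-1,[0,0,0],0],[-1,[0,0,0],0],[-1,[0,0,0],0],[-1,[0,0,0],0],[-1,[0,0,0],0],[-1,[0,0,0],0],[-1,[0,0,0],0],[-1,[0,0,0],0],[-1,[0,0,0],0]]'

```text
time: 21.4
tool_pos: [0.4371, 0.0084, 0.0866]
tool_rot: [0.001, 0.722, 0.692, 0.001]
contact_force: [-1.6, 0.6, 5.1]
gripper_width: 0.619
grasp_force: 64.4
```

Call:
arm_command --moves '[[-1,[0,0,-0.1],0],[-1,[0,0,-0.2],0],[-1,[0,0,-0.35],0],[-1,[0,0,-0.5],0],[-1,[0,0,-0.67],0],[-1,[0,0,-0.67],0],[-1,[0,0,-0.67],0],[-1,[0,0,-0.67],0]]'

```text
time: 22.07
tool_pos: [0.4354, 0.0087, 0.1843]
tool_rot: [-0.0, 0.722, 0.692, -0.0]
contact_force: [0.2, 0.6, -1.8]
gripper_width: 0.62
grasp_force: 63.6
```

```bash
python3 go.py n 5 .19
```

```text
t 22.07 pos [0.4354 0.0087 0.1843] shift [-0.382  1.091 -0.039] turn -0.0041 w 0.62 g 63.6 F [ 0.2  0.6 -1.8] tilt [-0.001  0.    -1.   ]
```

Call:
arm_command --moves '[[-1,[-0.1,0.3,0],-0.002],[-1,[-0.19,0.53,0],-0.004],[-1,[-0.28,0.78,0],-0.004],[-1,[-0.365,1,0],-0.004],[-1,[-0.365,1,0],-0.004],[-1,[-0.365,1,0],-0.004],[-1,[-0.365,1,0],-0.004]]'

```text
time: 22.65
tool_pos: [0.5822, -0.0519, 0.1827]
tool_rot: [-0.002, 0.713, 0.701, -0.001]
contact_force: [-0.5, -0.1, -1.6]
gripper_width: 0.62
grasp_force: 64.1
```

```bash
python3 go.py n 5 .0875
```

```text
t 22.65 pos [ 0.5822 -0.0519  0.1827] shift [-0.021  0.099  0.634] turn -0.0001 w 0.62 g 64.1 F [-0.5 -0.1 -1.6] tilt [-0.004  0.001 -1.   ]
```

Call:
arm_command --moves '[[-1,[-0.019,0.089,0.15],0],[-1,[-0.019,0.089,0.3],0],[-1,[-0.019,0.089,0.42],0],[-1,[-0.019,0.089,0.5],0],[-1,[-0.019,0.089,0.56],0],[-1,[-0.019,0.089,0.6],0],[-1,[-0.019,0.089,0.635],0],[-1,[-0.019,0.089,0.65],0],[-1,[-0.019,0.089,0.65],0],[-1,[-0.019,0.089,0.65],0]]'

```text
time: 23.48
tool_pos: [0.5974, -0.0554, 0.0885]
tool_rot: [0.001, 0.713, 0.701, 0.0]
contact_force: [0.1, -0.5, -1.7]
gripper_width: 0.619
grasp_force: 64.1
```

```bash
python3 go.py n 5 .0875
```

```text
t 23.48 pos [ 0.5974 -0.0554  0.0885] shift [ 0.001 -0.005  0.007] turn -0.0001 w 0.619 g 64.1 F [ 0.1 -0.5 -1.7] tilt [ 0.001 -0.    -1.   ]
```

Call:
arm_command --moves '[[-1,[0,-0.003,0.012],0],[-1,[0,-0.003,0.022],0],[-1,[0,-0.003,0.022],0],[-1,[0,-0.003,0.022],0]]'

```text
time: 23.82
tool_pos: [0.5974, -0.0556, 0.0867]
tool_rot: [0.001, 0.713, 0.701, 0.0]
contact_force: [-2.0, 0.6, 5.7]
gripper_width: 0.617
grasp_force: 64.8
```

Call:
arm_command --moves '[[1,[0,0,0],0],[1,[0,0,0],0],[1,[0,0,0],0],[1,[0,0,0],0],[1,[0,0,0],0],[1,[0,0,0],0],[1,[0,0,0],0],[1,[0,0,0],0]]'

```text
time: 24.48
tool_pos: [0.5964, -0.0553, 0.0843]
tool_rot: [-0.0, 0.713, 0.701, -0.0]
contact_force: [-0.1, 0.5, 0.5]
gripper_width: 1.002
grasp_force: 0.0
```

Call:
arm_command --moves '[[1,[0,0,-0.1],0],[1,[0,0,-0.3],0],[1,[0,0,-0.55],0],[1,[0,0,-0.8],0],[1,[0,-0.3,-0.8],0],[1,[0,-0.6,-0.8],0],[1,[0,-0.9,-0.8],0],[1,[0,-1,-0.8],0],[1,[0,-1,-0.8],0],[1,[0,-1,-0.8],0],[1,[0,-1,-0.8],0]]'

```text
time: 25.4
tool_pos: [0.4471, -0.0531, 0.205]
tool_rot: [0.001, 0.713, 0.701, 0.0]
contact_force: [0.0, 0.4, 0.4]
gripper_width: 0.997
grasp_force: 0.0
```

Run:
```python
from plant import manip
from h import *
p=manip.grab_frame('side'); a=p['frame'][120:250,220:350,::-1]
q=manip.grab_frame('top'); b=q['frame'][120:250,220:350,::-1]
cv2.imwrite('pics/a7.png',cv2.resize(np.hstack([a,b]),(800,400),interpolation=cv2.INTER_CUBIC))
for n in('yellow','red','green','blue'):
    t,s=[[d['extent'] for d in manip.search_frame(c,'module_'+n)[:1]] for c in(q,p)]; print(n,np.round(t),np.round(s))
print(blobs(q,(220,140,350,200)),blobs(p,(250,150,330,250)))
s=manip.state();print(s['time'],s['tool_pos'],s['gripper_width'])
```

```text
yellow [[321. 150. 344. 176.]] [[289. 205. 314. 237.]]
red [[289. 147. 303. 168.]] [[279. 186. 304. 214.]]
green [[255. 151. 267. 174.]] [[271. 169. 290. 192.]]
blue [[272. 148. 287. 175.]] [[280. 179. 299. 200.]]
{'red': [(np.float64(297.4), np.float64(164.0), 67), (np.float64(347.2), np.float64(189.8), 100)], 'yellow': [(np.float64(333.5), np.float64(163.9), 64), (np.float64(333.5), np.float64(171.0), 6)], 'green': [(np.float64(242.1), np.float64(150.8), 56), (np.float64(260.1), np.float64(162.8), 57)], 'blue': [(np.float64(279.0), np.float64(163.2), 81)]} {'red': [(np.float64(290.8), np.float64(189.9), 13), (np.float64(283.9), np.float64(190.4), 19), (np.float64(281.0), np.float64(195.0), 5)], 'yellow': [(np.float64(292.3), np.float64(209.5), 22), (np.float64(299.6), np.float64(209.2), 18), (np.float64(289.7), np.float64(215.2), 6)], 'green': [(np.float64(276.4), np.float64(172.9), 12), (np.float64(283.0), np.float64(172.2), 8)], 'blue': [(np.float64(279.8), np.float64(181.0), 15), (np.float64(286.7), np.float64(181.0), 12)]}
25.9 [ 0.44659361 -0.05290761  0.20426121] 0.9992519007708018
```

View pics/a7.png

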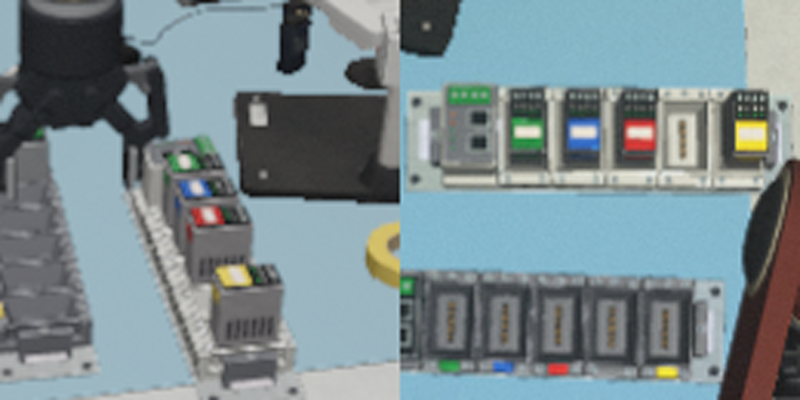

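All four modules stand upright: slots 1, 2 and 3 hold green, blue and red, slot 4 is empty, and slot 5 holds yellow. I'll do one numeric check of the top heights before handing in.

Run:
```python
from plant import manip
import pickle;from h import *
P=pickle.load(open('p0.pkl','rb'));T,S=P['top'],P['side']
c,y=(.598,.0347),-.0155
ok=True
for n,t,s,ly in(('green',(260.1,162.8),(279.0,172.6),.09),('blue',(279,163.2),(282.9,181),.045),('red',(297.4,164),(286.0,190.8),0),('yellow',(333.5,164.3),(294.9,210.2),-.09)):
    X,e=tri(T,t,S,s); d=X[:2]-c; l=(d[0]*np.cos(y)+d[1]*np.sin(y),-d[0]*np.sin(y)+d[1]*np.cos(y)-ly); print(n,np.round(l,4),X[2].round(4),e.round(4)); ok&=abs(X[2]-.096)<.006 and abs(l[1])<.006
print(ok)
if ok: print(manip.job_done())
```

```text
green [-0.0107  0.0017] 0.0952 0.0022
blue [-0.0112  0.0001] 0.0963 0.0028
red [-0.013  -0.0004] 0.0942 0.0013
yellow [-0.0127 -0.0001] 0.0943 0.0014
True
the job is handed in; nothing more can be done
None
```

I moved all four modules to the same-numbered slots on the new rail (green 1, blue 2, red 3, yellow 5, slot 4 empty), where the final pictures show them seated and released; the job is handed in, but no verdict came back.

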